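# Shut the bit case and close the drawer

## Robot

A 6-joint arm with a two-finger parallel gripper is mounted at the origin on a cart in front of the work surface, level with it; the furniture and walls round the work are solid. World frame = base frame: x ahead of the robot, y to its left, z up, the work surface at z = 0. Lengths are in m, angles in rad, forces in N, time in s.
With the tool pointing down it reaches from about 0.375 to 0.9 m from the base axis. Payload 3.1 kg.
Tool frame: the origin (TCP) lies on the mounting face of the last link; the fingertips stand 182 mm ahead of it and the grasp point (between the pads) lies 164 mm ahead of it; z points along the fingers, y is the direction in which the jaws open and shut (so a half turn about z gives the same grasp; the last joint's range is limited). The gripper opens to 87 mm and grips with 3 to 60 N. Pads are 19 mm wide; open, the fingers measure 117 mm over their backs; the gripper's body (75 mm by 190 mm) begins 51 mm behind the grasp point.
Start: joints at [1.077, 0.527, 1.433, -0, 1.181, -0.178], TCP at [0.194, 0.594, 0.405] pointing down, gripper open.
Joint ranges: [-3.08, 3.08], [-0.75, 2.2], [0.22, 2.44], [-1.43, 4.57], [0, 2.65], [-2.85, 2.85]. Speed limits (rad/s): [2.79, 2.79, 3.14, 3.14, 3.14, 3.14].

## Interface

Orientations are given as a unit quaternion [x, y, z, w].
In Python, from rig import robot, camera, camera_model gives the robot as it stands.
- The arm moves only by the tool drive_tool, never from a script. Its argument "plan" is a list that holds one entry, the list of rows, each a list of 6 numbers: the shift along the world's x, y, z in units of 2.5 cm (1.0 is 2.5 cm), then the turn, a rotation vector about the world's x, y, z in units of 6 degrees (1.0 is 6 degrees). A call has 1 to 8 rows; each row shifts and turns the commanded pose from where the row before left it; what a row does not reach is not made up. A row lasts 1/8 s, in which the tool goes at most 62.5 mm and 10.7 degrees, less where a joint would pass 70% of its speed; a pose out of reach is approached as far as the arm can. A call with a number of a shift or a turn outside -1 to 1 is refused whole. A call with a gripper value outside its range is refused whole. "grip" is the closure, from 0 (fully open) to 1 (shut), set as the call begins (left out, the last holds). The fingers move at their own pace and stop on an object; "force" is the grip in N (left out, the last holds). Time passes only in rows, so rows that do not move let the fingers close. It gives the time, the measured TCP pose, the force and the opening at its end, in the units of the state.
- robot.get_obs(): the state, without advancing time (a new reading comes with each control period).
- camera(name): name is "side" or "top"; returns the picture (400x640x3 uint8, red, green, blue); there is no depth.
- camera_model(name): a dict with "K" (3x3 intrinsics, pixels), "k1" (the pictures are not rectified: a ray, as slopes to the right and down, at radius r is drawn at 1 + k1 r^2 times it, then the intrinsics apply), "world_to_cam" (4x4, takes a point from world to camera coordinates). Camera axes: x right, y up, looking along -z (the intrinsics and any distortion apply to the point x, -y, -z); pixel columns grow to the right and rows downward; lengths in m; the calibration is good to about 2 mm. A picture is of the moment at which its call begins. camera_model takes no time and is no camera call.
- robot.hand_in(): hands the job in, once; it reports no verdict.
The state is a dict: "time": time; "q": joint angles; "joint_velocities": joint speeds; "joint_torque": joint torques, N m; "position": TCP position; "tool_rot": TCP orientation; "ft_force": force on the tool from outside, world axes, zero at the start; "moment": the same for the moment, N m; "grip_width": finger opening in m.
Only numpy, scipy, OpenCV 4.12 (cv2) and the standard library are available. Lean on these libraries where they do the work, as an engineer would, in place of code of your own. Each camera call takes 0.05 s, during which the arm holds its last target.

## Task

The bit case in the open drawer of the small plywood chest has its lid standing up, so the drawer cannot go in. With the fingertips push the case's lid over and press it shut first, then push the drawer fully home. Do not pick up or tip the case, do not pick up the small roll of tape beside it, and leave the things on the table where they are.

Things in the scene. Friction and masses are not known exactly. Their poses are not given: they have to be found in the camera images.
- chest: small plywood drawer chest, 190 mm deep (x) x 270 mm wide (y) x 104 mm high, fixed to the table; origin at the centre of its underside; its front is at local x = -95 mm and looks along its own -x, towards the robot. The drawer opening reaches from 16 to 94 mm above the table and has a 10 mm top board above it.
- chest_drawer (a joint): how far the drawer is pulled out along the chest's -x (m): 0 = fully home (green front against the carcass), at most 0.16; it starts about 0.15 out. It slides stiffly (about 2 N) and stays where it is left. Behind its front it is an open tray 162 mm long and 220 mm wide inside, floor 24 mm above the table, side walls up to 63 mm above the table.
- drawer_front (a point): centre of the outer face of the brown wooden pull bar on the green drawer front, 62 mm above the table; moves with the drawer, axes parallel to the chest's (outward is -x). The bar is a solid block 120 mm wide and 24 mm high (50 to 74 mm above the table) that stands 22 mm out from the front; the front is 266 mm wide, 12 mm thick, from 12 to 98 mm above the table.
- bit_case: dark green flat hinged case lying loose in the drawer, about 79 x 115 x 28 mm shut, 0.22 kg; origin at the centre of its underside (24 mm above the table). Its lid hinges about a line parallel to its own y at local x = +36 mm, z = 17 mm; the case lies so that the hinge is on the right (-y) side of the drawer, the long sides along the drawer.
- bit_case_lid (a joint): lid angle (rad): 0 = shut, 1.57 = standing upright, 1.61 at most; slight friction, so it may stay part way and has to be pressed down. The upright lid reaches 113 mm above the table, higher than the drawer opening. Shut, its flat top is 52 mm above the table.
- lid_edge (a point): middle of the free long edge of the lid on its outer (top) face, 72 mm from the hinge line; moves with the lid. The lid is 116 mm long along the hinge and 11 mm thick, hollow on its inner side.
- tape_2: small dark brown roll of tape, 53 x 51 x 19 mm, lying flat and loose in the drawer at its left side; origin at the centre of its underside
- tape_1: cream roll of masking tape, 104 x 102 x 25 mm, lying on the table; a bystander; origin at the centre of its underside
- tape_measure: yellow and black tape measure, 36 x 77 x 62 mm, standing on the table; a bystander; origin at the centre of its underside
- block_a: wooden block, 45 x 90 x 38 mm, on the table; a bystander; origin at the centre of its underside
Not all that is in view belongs to the job. Of the things that look like the bit_case, the smaller one is meant.

How it is judged:
By the outcome, as a careful person would: the job done as asked, in the order asked, and still so for the second after the job is handed in, with the robot touching nothing.
It also fails if it takes over 45 s, if anything falls off the work surface, if the arm or the gripper's body presses on something with over 40 N, if the wrist force passes 120 N, or if a joint passes its speed limit or range.

## Working session

There is one attempt and no reset: what is moved stays moved. The work goes in short steps, Python scripts to look and compute and a tool call to move; the robot and the scene stay as the last step left them, time stands still between calls to the robot, and variables do not carry over. Pictures are saved under pics/ and viewed, and the job is handed in when it is done.

Besides the shell and the picture viewer there is one more tool, called by a JSON object that holds its "api" and its "payload", one argument or row to a line. drive_tool: Moves the arm, as the interface text tells. Shifts and turns lie within -1 to 1; 1 stands for 2.5 cm of shift or 6 degrees of turn. Its arguments: {"type":"object","properties":{"plan":{"type":"array","items":{"type":"array","items":{"type":"array","items":{"type":"number","minimum":-1,"maximum":1}}}},"grip":{"type":"number"},"force":{"type":"number"}},"required":["plan"]}

```bash
mkdir -p pics; ls; cat > h.py <<'E'
import numpy as np, cv2
from rig import robot, camera, camera_model
def snap(n,f):
    im=camera(n); cv2.imwrite('pics/'+f,im[:,:,::-1]); return im
def ray(n,u,v):
    m=camera_model(n);K=np.array(m['K']);T=np.array(m['world_to_cam'])
    d=np.array([(u-K[0,2])/K[0,0],(v-K[1,2])/K[1,1]]);s=d.copy()
    for _ in range(30): s=d/(1+m['k1']*(s@s))
    c=np.array([s[0],-s[1],-1]);R=T[:3,:3]
    return -R.T@T[:3,3],R.T@c
def onz(n,u,v,z):
    o,d=ray(n,u,v);return o+d*(z-o[2])/d[2]
def proj(n,p):
    m=camera_model(n);K=np.array(m['K']);T=np.array(m['world_to_cam'])
    c=T[:3,:3]@np.array(p)+T[:3,3];s=np.array([c[0],-c[1]])/-c[2]
    s=s*(1+m['k1']*(s@s));return K[0,0]*s[0]+K[0,2],K[1,1]*s[1]+K[1,2]
def tri(a,b):
    o1,d1=ray('side',*a);o2,d2=ray('top',*b)
    d1/=np.linalg.norm(d1);d2/=np.linalg.norm(d2)
    t=np.linalg.lstsq(np.c_[d1,-d2],o2-o1,rcond=None)[0]
    p,q=o1+t[0]*d1,o2+t[1]*d2
    return (p+q)/2,np.linalg.norm(p-q)
E
python3 - <<'E'
from h import *
for n in('side','top'):
    snap(n,n+'0.png')
    o,d=ray(n,320,200);print(n,o,d)
print(robot.get_obs())
E
```

```text
pics
side [0.47302016 1.02686002 0.82956917] [-0.01925813 -0.75898701 -0.65109309]
top [0.32132523 0.11952938 1.43809944] [ 0.09824176  0.01561507 -0.99526068]
{'time': 0.1, 'q': array([ 1.07653890e+00,  5.28382450e-01,  1.43375804e+00, -1.40677795e-05,
        1.18142597e+00, -1.78494755e-01]), 'joint_velocities': array([ 0.00076061, -0.00161019, -0.00184335,  0.00175273, -0.00019309,
        0.00093992]), 'joint_torque': array([-7.87905883e-04, -4.40985024e+01, -1.77149910e+01,  6.34404388e-02,
        5.34057396e-02, -4.33777336e-05]), 'position': array([0.19391175, 0.5938365 , 0.4038686 ]), 'tool_rot': array([ 1.57223529e-01,  9.87562549e-01, -9.33743585e-04, -3.19606242e-04]), 'ft_force': array([0.19726328, 0.09929496, 0.21690956]), 'moment': array([-0.02210746, -0.04312286,  0.01680141]), 'grip_width': 0.08713970808123214}
```

View pics/side0.png

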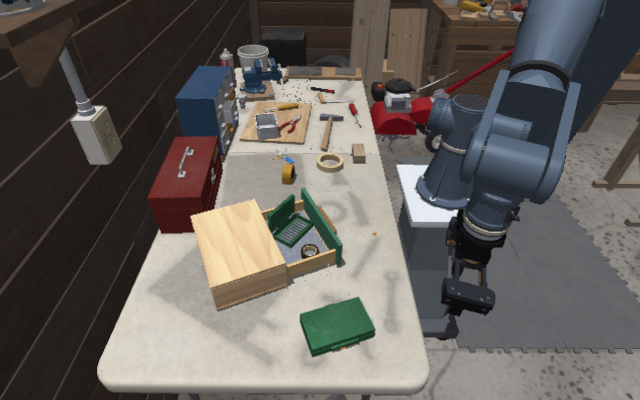

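View pics/top0.png

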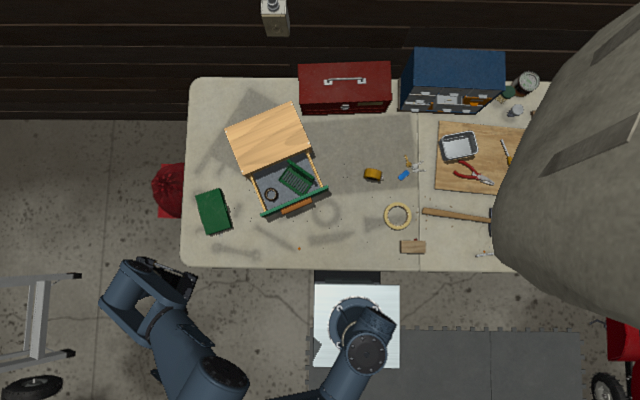

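Two things could pass for the bit case: the open green case in the drawer (top 297,178; side 293,222) and the larger shut green case on the table (top 213,212; side 337,326). The smaller one in the drawer is meant. I'll check it in a close crop.

```bash
python3 - <<'E'
import cv2,numpy as np
a=cv2.imread('pics/top0.png')[95:225,215:345];b=cv2.imread('pics/side0.png')[180:310,185:350]
cv2.imwrite('pics/ct.png',cv2.resize(a,None,fx=4.6,fy=4.6,interpolation=cv2.INTER_CUBIC))
cv2.imwrite('pics/cs.png',cv2.resize(b,None,fx=4.6,fy=4.6,interpolation=cv2.INTER_CUBIC))
E
```

```text
(no output)
```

View pics/ct.png

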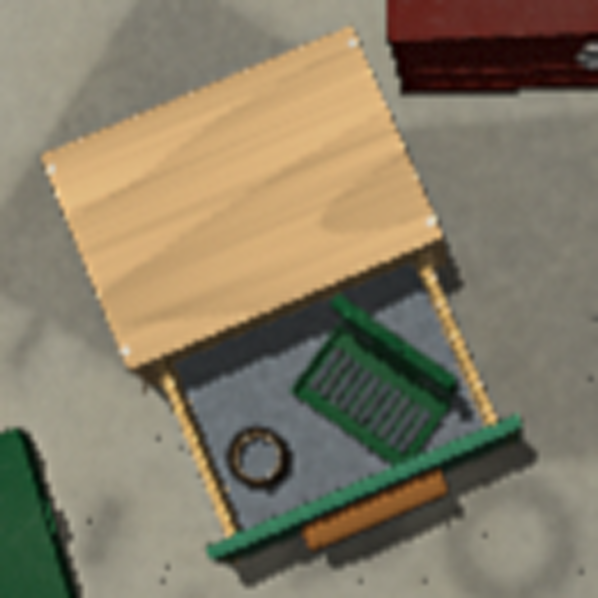

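View pics/cs.png

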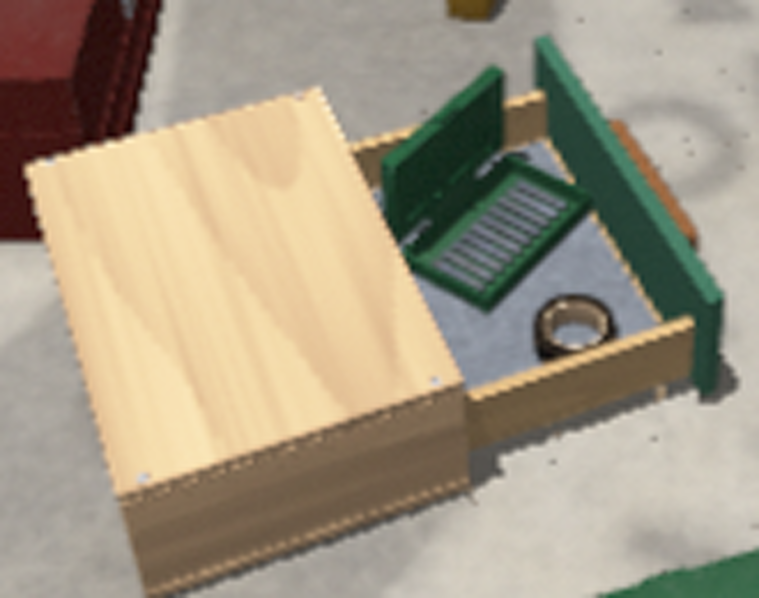

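```bash
cat > meas.py <<'E'
from h import *
c=lambda x,y:(x/4.6+215-.4,y/4.6+95-.4)
s=lambda x,y:(x/4.6+185-.4,y/4.6+180-.4)
def P(n,x,y,z):
    p=onz('top',*c(x,y),z);print(n,p.round(4));return p
A=[P('chest',*q,.104) for q in((43,157),(353,28),(440,238),(128,368))]
S=[onz('side',*s(*q),.104).round(4) for q in((28,167),(318,88),(463,385),(120,493))]
print('side chest (backR? ...)',S)
f=[P('front',*q,.098) for q in((210,552),(520,425))]
print('fw',np.linalg.norm(f[0]-f[1]))
L=[P('lid',*q,.113) for q in((338,298),(455,380))]
print('lid tri',tri(s(388,165),c(338,298)),tri(s(498,72),c(455,380)), 'len',np.linalg.norm(L[0]-L[1]))
C=[P('case',*q,.041) for q in((297,390),(402,462))]
print(np.linalg.norm(C[0]-C[1]))
P('tape',260,458,.043)
y=(A[1]-A[0]);print('w',np.linalg.norm(A[1]-A[0]),np.linalg.norm(A[2]-A[3]),np.linalg.norm(A[0]-A[3]))
for a,b in((A[0],A[3]),(A[1],A[2]),):print('ang x',np.degrees(np.arctan2(*(a-b)[1::-1])))
print('lidang',np.degrees(np.arctan2(*(L[0]-L[1])[1::-1])),'front ang',np.degrees(np.arctan2(*(f[0]-f[1])[1::-1]))-90)
print('ctr',sum(A)/4)
E
python3 meas.py
```

```text
chest [0.7095 0.4971 0.104 ]
chest [0.8192 0.2528 0.104 ]
chest [0.648  0.1793 0.104 ]
chest [0.5403 0.4217 0.104 ]
side chest (backR? ...) [array([0.8215, 0.2565, 0.104 ]), array([0.6516, 0.1782, 0.104 ]), array([0.5407, 0.426 , 0.104 ]), array([0.7116, 0.4989, 0.104 ])]
front [0.3977 0.353  0.098 ]
front [0.501  0.1139 0.098 ]
fw 0.2604356569882516
lid [0.5967 0.2576 0.113 ]
lid [0.5334 0.1649 0.113 ]
lid tri (array([0.59741847, 0.25786267, 0.11001043]), np.float64(0.00015272866078042653)) (array([0.53407513, 0.16508312, 0.10823783]), np.float64(0.00015317229744146084)) len 0.11221400748581782
case [0.5346 0.2965 0.041 ]
case [0.4768 0.2091 0.041 ]
0.10474170350988746
tape [0.4779 0.3246 0.043 ]
w 0.2678199458923543 0.26518325492059186 0.1851684825532601
ang x 24.02693202744022
ang x 23.216145045730634
lidang 55.64234817857118 front ang 23.373860232630093
ctr [0.67923581 0.33771344 0.104     ]
```

The crops show the case with 6 tray slots and its lid standing on the right, lid edge from top px (288,160) to (313,177). The chest yaw is about 23.6° and its centre about (0.68, 0.34). The case's long side points at about 56°, so the lid has to be pushed along (-0.825, 0.565). Measured sizes match the given ones to within a few mm. Next I move high to the right of the lid with the fingers shut.

{"api": "drive_tool", "payload": {
  "plan": [
    [[1,-1,0,0,0,-0.34],[1,-1,0,0,0,-0.34],[1,-1,0,0,0,-0.34],[1,-1,0,0,0,-0.34],[1,-1,0,0,0,-0.34],[1,-1,0,0,0,-0.34],[1,-1,0,0,0,-0.34],[1,-1,0,0,0,-0.34]]
  ],
  "grip": 1,
  "force": 20
}}

```text
time: 1.1
position: [0.3947, 0.3931, 0.4044]
tool_rot: [0.296, 0.955, -0.0, -0.0]
ft_force: [-0.6, -0.2, -0.8]
grip_width: 0.0148
```

{"api": "drive_tool", "payload": {
  "plan": [
    [[1,-1,0,0,0,0],[1,-1,0,0,0,0],[1,-1,0,0,0,0],[1,-1,0,0,0,0],[1,-1,0,0,0,0],[1,-1,0,0,0,0],[1,-1,0,0,0,0],[1,-1,0,0,0,0]]
  ]
}}

```text
time: 2.1
position: [0.5947, 0.1932, 0.4042]
tool_rot: [0.296, 0.955, -0.0, -0.001]
ft_force: [0.2, -0.3, 0.1]
grip_width: 0.0006
```

{"api": "drive_tool", "payload": {
  "plan": [
    [[0.4,-0.4,0,0,0,0],[0,0,0,0,0,0],[0,0,0,0,0,0]]
  ]
}}

```text
time: 2.48
position: [0.6031, 0.185, 0.4045]
tool_rot: [0.295, 0.955, -0.0, -0.001]
ft_force: [-0.5, 0.7, 0.9]
grip_width: 0.0005
```

{"api": "drive_tool", "payload": {
  "plan": [
    [[0,0,-1,0,0,0],[0,0,-1,0,0,0],[0,0,-1,0,0,0],[0,0,-1,0,0,0],[0,0,-0.6,0,0,0],[0,0,-0.5,0,0,0],[0,0,0,0,0,0]]
  ]
}}

```text
time: 3.35
position: [0.6037, 0.1844, 0.2766]
tool_rot: [0.296, 0.955, -0.0, -0.001]
ft_force: [0.4, 0.1, 0.3]
grip_width: 0.0005
```

```bash
cat > look.py <<'E'
from h import *; import sys
k=sys.argv[1]
a=snap('top',f't{k}.png')[:,:,::-1][85:235,205:355];b=snap('side',f's{k}.png')[:,:,::-1][175:325,185:345]
a=cv2.resize(a,(450,450),interpolation=3);b=cv2.resize(b,(350*480//480,328),interpolation=3) if 0 else cv2.resize(b,(350,328),interpolation=3)
b=cv2.copyMakeBorder(b,0,122,0,0,0);cv2.imwrite(f'pics/m{k}.png',np.hstack([a,b]))
o=robot.get_obs();print(o['time'],o['position'].round(4),o['ft_force'].round(1))
E
python3 look.py 1
```

```text
3.45 [0.6043 0.1842 0.2778] [0.  0.4 0.2]
```

View pics/m1.png

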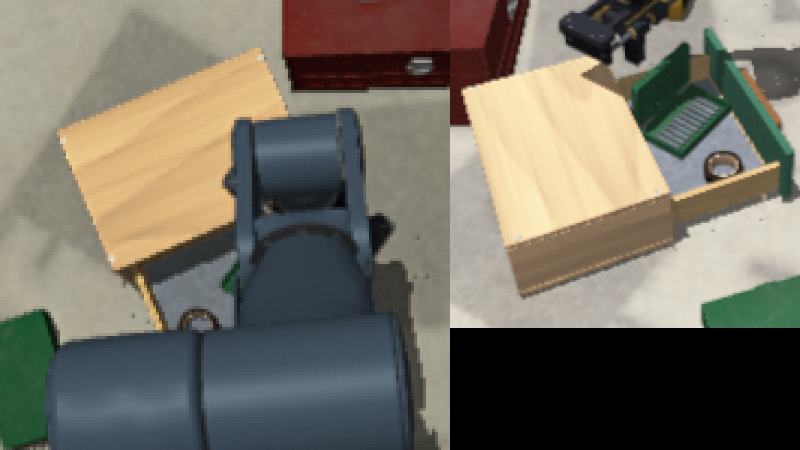

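```bash
python3 - <<'E'
from h import *
for p in((.604,.184,.096),(.574,.205,.113),(.535,.232,.041)):
    u,v=proj('side',p);print((u-185)*350/160+450,(v-175)*328/150, proj('side',p))
E
```

```text
634.8344163562558 59.34702742467234 (np.float64(269.4957331914312), np.float64(202.1404088832343))
654.7433101604083 60.260295218944265 (np.float64(278.59694178761526), np.float64(202.55806183793183))
684.222684221682 112.74670288779167 (np.float64(292.07322707276893), np.float64(226.56099217429497))
```

The projected tip matches the picture (side 269,202). Now I start pushing the lid over.

{"api": "drive_tool", "payload": {
  "plan": [
    [[-0.33,0.226,0,0,0,0],[-0.33,0.226,0,0,0,0],[-0.33,0.226,0,0,0,0],[-0.33,0.226,0,0,0,0],[-0.33,0.226,0,0,0,0],[-0.17,0.113,-0.1,0,0,0],[0,0,0,0,0,0]]
  ]
}}

```text
time: 4.32
position: [0.5579, 0.2155, 0.2743]
tool_rot: [0.296, 0.955, -0.0, -0.001]
ft_force: [0.1, -0.1, -0.6]
grip_width: 0.0003
```

```bash
python3 look.py 2
```

```text
4.425 [0.5584 0.2152 0.2744] [-0.1 -0.6  0.6]
```

View pics/m2.png

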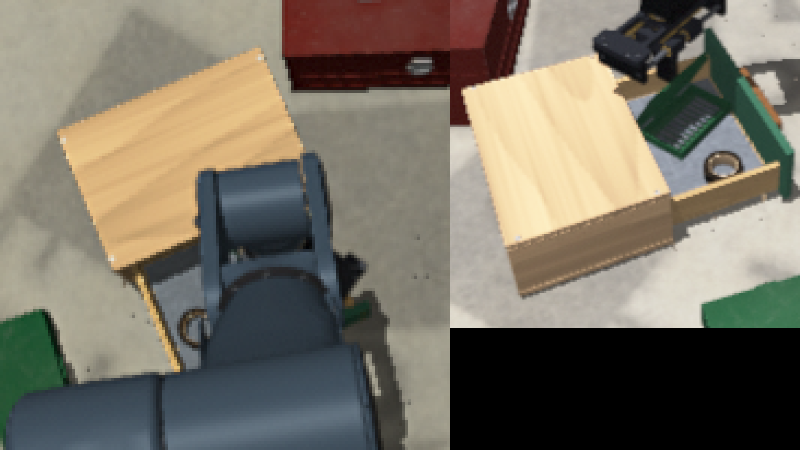

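The lid is tilting and the case has not moved. I continue the arc down.

{"api": "drive_tool", "payload": {
  "plan": [
    [[-0.265,0.18,-0.16,0,0,0],[-0.265,0.18,-0.2,0,0,0],[-0.265,0.18,-0.24,0,0,0],[-0.2,0.136,-0.28,0,0,0],[-0.165,0.113,-0.3,0,0,0],[-0.13,0.09,-0.3,0,0,0],[0,0,0,0,0,0]]
  ]
}}

```text
time: 5.3
position: [0.5253, 0.2372, 0.2366]
tool_rot: [0.296, 0.955, -0.001, -0.002]
ft_force: [-0.2, 0.3, 0.2]
grip_width: 0.0004
```

```bash
python3 look.py 3
```

```text
5.4 [0.526  0.2371 0.2373] [0.6 0.1 0.2]
```

View pics/m3.png

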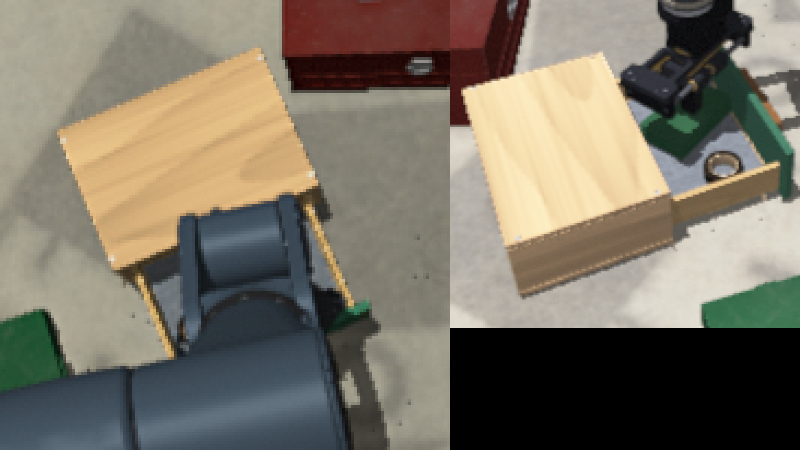

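{"api": "drive_tool", "payload": {
  "plan": [
    [[-0.26,0.18,0,0,0,0],[0,0,-0.1,0,0,0],[0,0,-0.1,0,0,0],[0,0,0,0,0,0]]
  ]
}}

```text
time: 5.9
position: [0.5201, 0.2422, 0.2344]
tool_rot: [0.296, 0.955, 0.001, 0.001]
ft_force: [-1.8, 2.0, 11.2]
grip_width: 0.0
```

{"api": "drive_tool", "payload": {
  "plan": [
    [[0,0,-0.05,0,0,0],[0,0,0,0,0,0]]
  ]
}}

```text
time: 6.15
position: [0.5205, 0.2424, 0.2342]
tool_rot: [0.296, 0.955, 0.002, 0.002]
ft_force: [-2.3, 2.2, 14.9]
grip_width: 0.0004
```

The lid stopped at tip z = 0.0523 under 15 N, which matches the shut height of 52 mm. I lift, turn the jaws across the drawer, and move in front of the bar.

{"api": "drive_tool", "payload": {
  "plan": [
    [[0,0,1,0,0,0],[0,0,1,0,0,0],[0,0,1,0,0,0.97],[-0.3,0,1,0,0,0.97],[-1,-0.25,0.5,0,0,0.97],[-1,-0.25,0,0,0,0.97],[-1,-0.25,0,0,0,0.97],[-1,-0.25,0,0,0,0.97]]
  ]
}}

```text
time: 7.15
position: [0.4115, 0.2164, 0.3441]
tool_rot: [-0.006, 1.0, 0.0, 0.0]
ft_force: [0.6, -0.6, -0.3]
grip_width: 0.0004
```

{"api": "drive_tool", "payload": {
  "plan": [
    [[-1,-0.25,0,0,0,0.97],[-0.2,-0.1,0,0,0,0.97],[0,0,0,0,0,0.97],[0,0,0,0,0,0.97],[0,0,0,0,0,0]]
  ]
}}

```text
time: 7.78
position: [0.3824, 0.2078, 0.3441]
tool_rot: [-0.205, 0.979, -0.0, 0.0]
ft_force: [0.8, 1.0, 0.1]
grip_width: 0.0003
```

```bash
python3 look.py 4
```

```text
7.875 [0.3824 0.2079 0.344 ] [ 0.2  0.  -0.9]
```

View pics/m4.png

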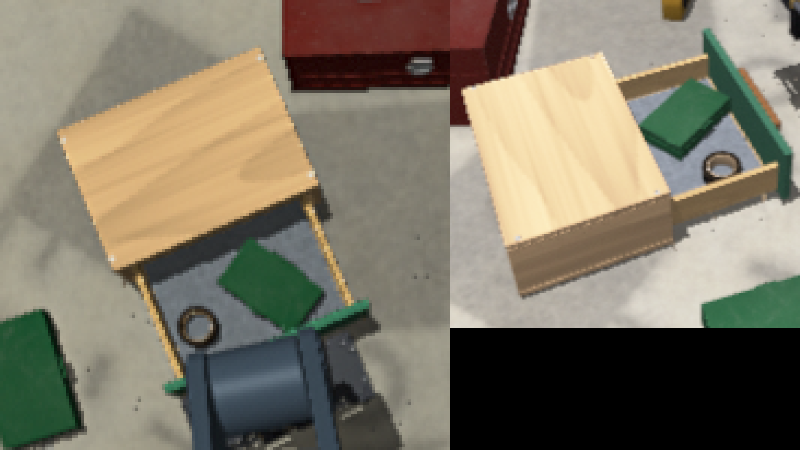

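The lid is shut flat (top crop 270,280) and the case and tape are unmoved. I lower the fingertips in front of the bar.

{"api": "drive_tool", "payload": {
  "plan": [
    [[0,0,-1,0,0,0],[0,0,-1,0,0,0],[0,0,-1,0,0,0],[0,0,-0.8,0,0,0],[0,0,-0.5,0,0,0],[0,0,0,0,0,0]]
  ]
}}

```text
time: 8.62
position: [0.3823, 0.2078, 0.2359]
tool_rot: [-0.206, 0.979, -0.0, -0.001]
ft_force: [-0.4, 0.5, 0.1]
grip_width: 0.0007
```

{"api": "drive_tool", "payload": {
  "plan": [
    [[0.37,0.16,0,0,0,0],[0.37,0.16,0,0,0,0],[0.37,0.16,0,0,0,0],[0.37,0.16,0,0,0,0],[0.37,0.16,0,0,0,0],[0.37,0.16,0,0,0,0]]
  ]
}}

```text
time: 9.38
position: [0.4378, 0.2321, 0.2364]
tool_rot: [-0.206, 0.979, 0.0, -0.001]
ft_force: [-2.2, -0.5, 0.8]
grip_width: 0.0003
```

```bash
python3 look.py 5
```

```text
9.475 [0.4395 0.2325 0.2366] [ 0.4 -0.4 -0. ]
```

View pics/m5.png

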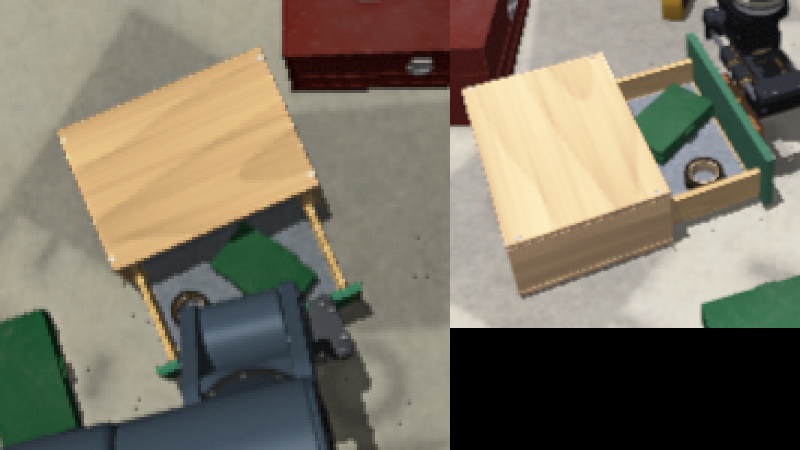

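{"api": "drive_tool", "payload": {
  "plan": [
    [[0.37,0.16,0,0,0,0],[0.37,0.16,0,0,0,0],[0.37,0.16,0,0,0,0],[0.37,0.16,0,0,0,0],[0.37,0.16,0,0,0,0],[0.37,0.16,0,0,0,0],[0.37,0.16,0,0,0,0],[0.37,0.16,0,0,0,0]]
  ]
}}

```text
time: 10.48
position: [0.5124, 0.2642, 0.2364]
tool_rot: [-0.206, 0.979, 0.0, -0.0]
ft_force: [-2.6, 0.6, -0.8]
grip_width: 0.0004
```

{"api": "drive_tool", "payload": {
  "plan": [
    [[0.3,0.13,0,0,0,0],[0.3,0.13,0,0,0,0],[0.3,0.13,0,0,0,0],[0.2,0.09,0,0,0,0],[0,0,0,0,0,0]]
  ]
}}

```text
time: 11.1
position: [0.5405, 0.276, 0.2368]
tool_rot: [-0.206, 0.979, -0.0, 0.002]
ft_force: [-0.2, 0.3, 0.0]
grip_width: 0.0003
```

```bash
python3 look.py 6
```

```text
11.2 [0.5401 0.2758 0.2368] [0.1 1.1 0.1]
```

View pics/m6.png

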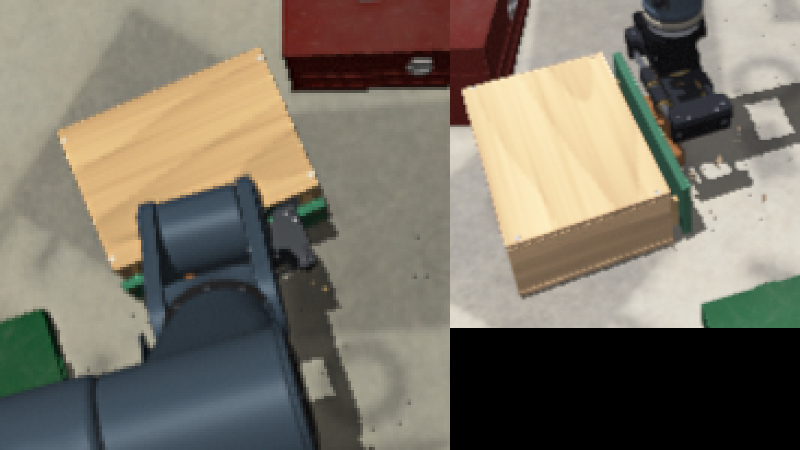

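{"api": "drive_tool", "payload": {
  "plan": [
    [[0.15,0.065,0,0,0,0],[0.15,0.065,0,0,0,0],[0.1,0.04,0,0,0,0],[0.05,0.02,0,0,0,0]]
  ]
}}

```text
time: 11.7
position: [0.5507, 0.2807, 0.2365]
tool_rot: [-0.206, 0.979, -0.0, -0.0]
ft_force: [-1.5, -0.5, 1.2]
grip_width: 0.0007
```

{"api": "drive_tool", "payload": {
  "plan": [
    [[0.06,0.026,0,0,0,0],[0.06,0.026,0,0,0,0]]
  ]
}}

```text
time: 11.95
position: [0.5536, 0.282, 0.2365]
tool_rot: [-0.206, 0.979, -0.0, -0.0]
ft_force: [-1.9, -0.8, 2.2]
grip_width: 0.0005
```

{"api": "drive_tool", "payload": {
  "plan": [
    [[0.06,0.026,0,0,0,0],[0,0,0,0,0,0]]
  ]
}}

```text
time: 12.2
position: [0.5543, 0.2823, 0.2364]
tool_rot: [-0.206, 0.979, -0.0, -0.002]
ft_force: [-4.0, -2.8, 3.5]
grip_width: 0.0004
```

{"api": "drive_tool", "payload": {
  "plan": [
    [[0.06,0.026,0,0,0,0],[0.06,0.026,0,0,0,0],[0,0,0,0,0,0]]
  ]
}}

```text
time: 12.58
position: [0.5554, 0.2828, 0.2363]
tool_rot: [-0.206, 0.978, -0.001, -0.005]
ft_force: [-9.1, -5.7, 8.9]
grip_width: 0.0006
```

The force has reached 11 N and motion has nearly stopped at the expected home position (-0.138). I back off, clear the view and check.

{"api": "drive_tool", "payload": {
  "plan": [
    [[-0.5,-0.22,0,0,0,0],[-1,-0.43,0,0,0,0],[-1,-0.43,0.5,0,0,0],[-1,-0.43,1,0,0,0],[-1,0.3,1,0,0,0],[-0.6,1,1,0,0,0],[-0.3,1,1,0,0,0],[0,1,0,0,0,0]]
  ]
}}

```text
time: 13.58
position: [0.4235, 0.33, 0.3515]
tool_rot: [-0.206, 0.979, 0.001, 0.004]
ft_force: [-0.1, 0.0, -0.3]
grip_width: 0.0005
```

{"api": "drive_tool", "payload": {
  "plan": [
    [[-0.2,1,0,0,0,0],[-0.2,1,0,0,0,0],[-0.2,1,0,0,0,0],[-0.2,1,0,0,0,0],[0,1,0,0,0,0],[0,1,0,0,0,0],[0,0,0,0,0,0]]
  ]
}}

```text
time: 14.45
position: [0.4032, 0.4803, 0.3491]
tool_rot: [-0.207, 0.978, 0.001, 0.002]
ft_force: [-0.2, -1.0, 0.3]
grip_width: 0.0008
```

```bash
python3 look.py 7; python3 - <<'E'
import cv2,numpy as np
a=cv2.imread('pics/t7.png')[95:225,215:345]
cv2.imwrite('pics/ct7.png',cv2.resize(a,None,fx=4.6,fy=4.6,interpolation=3))
for n in 'ts':
    d=np.abs(cv2.imread(f'pics/{n}7.png').astype(int)-cv2.imread({'t':'pics/top0.png','s':'pics/side0.png'}[n])).max(2)
    # bystander region
    print(n, (d[150:245,350:430] if n=='t' else d[140:190,270:370]).max())
E
```

```text
14.55 [0.403  0.4785 0.3488] [ 0.5  0.1 -0.6]
t 22
s 184
```

View pics/ct7.png

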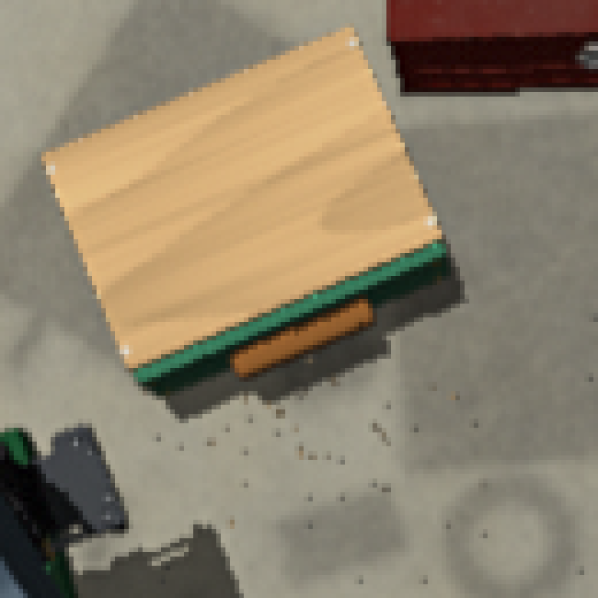

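View pics/s7.png

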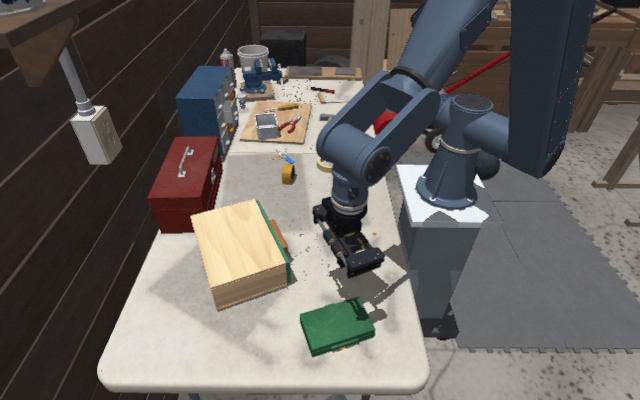

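```bash
python3 - <<'E'
from h import *
c=lambda x,y:(x/4.6+215-.4,y/4.6+95-.4)
e=np.array([.916,.4]);ctr=np.array([.680,.338])
for n,q,z in(('chest front edge',(284,303),.104),('front outer top',(290,317),.098),('bar outer top',(306,345),.074),('bar outer bottom',(306,345),.074)):
    print(n,((onz('top',*c(*q),z)[:2]-ctr)@e).round(4))
a=cv2.imread('pics/s7.png')[195:295,235:305]
cv2.imwrite('pics/cs7.png',cv2.resize(a,None,fx=6,fy=6,interpolation=3))
E
```

```text
chest front edge -0.0937
front outer top -0.1045
bar outer top -0.125
bar outer bottom -0.125
```

View pics/cs7.png

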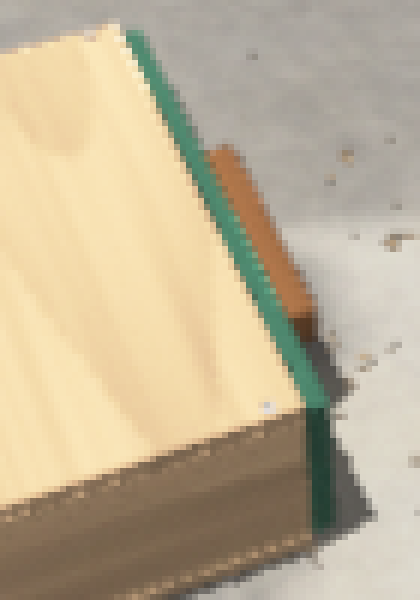

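The close crop shows the green front flush against the carcass with no gap (side px about 286,263), and the measured offsets match a home drawer (front -0.1045 against -0.107, bar -0.125 against -0.129). Handing in.

```bash
python3 -c "
from h import *
print(robot.hand_in())"
```

```text
the job is handed in; nothing more can be done
None
```

The bit case's lid is shut and the drawer is fully home. The job was handed in at about 14.6 s of the 45 s allowed.

- **Lid:** I pushed it over with the closed fingertips and pressed it shut with about 15 N. The tip stopped at 52.3 mm, against the 52 mm of a shut lid. A picture before the drawer push showed the lid flat and the case and small tape where they were.
- **Drawer:** I pushed it on the pull bar until it met a stop at about 11 N, at the position expected for home. In the pictures the green front sits flush on the carcass with no gap. Front and bar measure 2.5 to 4 mm further in than nominal, which is within my measuring error.
- **Case in the closed drawer:** its lid cannot be seen any more. The drawer going home without extra force suggests it stayed shut.
- **Things on the table:** top-view pixels around the tape measure, cream tape and block were unchanged. The same check in the side view failed because the arm and its shadow covered part of that area. There was no sign of contact with any of them.

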